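Free the thermometer carriage and run it up to its stop

TASK

With a fingertip against its knurled rim, roll the carriage's clamp nut two full turns anticlockwise (seen from above), so that its red line has come round twice to the line on the carriage; do not grip the nut, and let the carriage stand until it is loose. Then push the carriage by its saddle along the rail until it rests against the red stop, with the nut left at two turns. Keep off the thermometer itself and leave the tape, cap, bottle and screwdriver where they are.

Things in the scene. Friction and masses are not known exactly. Their poses are not given: they have to be found in the camera images.
- nut (a joint): angle of the clamp nut, rad, anticlockwise (loosening) seen from above positive; 0 = tight, as it starts; one full turn = 6.283; it could go on to 22. It rises 1.5 mm per turn, needs about 0.05 N m (2 N along the rim) and stays where it is left. A fingertip pressed on the rim with 4 to 12 N takes the rim along: angle = fingertip's travel along the rim / 24 mm.
- clamp: the clamp: bright metal hand nut with a fluted (knurled) rim on a steel stud, on the saddle. Nut 48 mm across its 30 flutes, 20 mm high, its underside 2.5 mm above the saddle's top; the 10 mm stud ends 3.5 mm above it when tight. A red line runs over its top and down the rim. Origin on the axis, 2 mm under the nut; does not turn. More than 38 N from the fingers in all counts as gripping it.
- nut_top (a point): centre of the nut's top face, on its axis, 38.5 mm above the rail's top face when tight. The nut stands 60 mm from the saddle's middle towards the rear end (the end away from the source), 40 mm from the rear end face.
- nut_mark (a point): where the nut's red line comes down the rim: 24 mm from the axis, 10 mm above the nut's underside; turns with the nut. When tight it points to the rear end of the carriage, at a red line painted on the saddle.
- carriage (a joint): position of the carriage along the rail, m, growing towards the source; 0.16 = against the stop (its limit), 0 = rearmost. The carriage is a dark saddle over the rail, 200 mm long, 70 mm wide, flat top 16 mm above the rail's top. With the nut tight it is clamped (slips only above 30 N); clamping falls evenly to nothing over two turns, then about 8 N move it. It stays where it is left.
- push_face (a point): middle of the saddle's rear end face (upright, away from the source), 9 mm above the rail's top face; moves with the carriage. The face is 70 mm wide and reaches from 2 to 16 mm above the rail's top. The rail's top is free behind it.
- carriage_nose (a point): middle of the saddle's front end face, 200 mm ahead of push_face, 9 mm above the rail's top face; it meets the stop.
- stop_face (a point): the stop's rubber face, on the rail's centre line, 9 mm above the rail's top face. The stop is a red block on the rail, 64 mm wide, 24 mm long, reaching 24.5 mm above the rail's top. With carriage_nose here the carriage rests against it.
- rail: aluminium profile, 40 mm wide, 600 mm long, fixed on the bench on three flat feet (100 mm wide); origin on the bench under its middle; y runs along it towards the source, z up; top face 46 mm above the bench. The blackbody source, a grey and black box on a riser, stands at its +y end: from 350 mm on along y, 110 mm to either side, 205 mm high.
- thermometer: infrared thermometer, steel barrel 44 mm across with blue front, lying along the rail above the saddle; do not touch. Origin on the rail's top under the saddle's middle; barrel and its black clamp reach from 44 to 181 mm ahead of there (+y), 99 to 160 mm above the bench. Under it an aluminium block 40 mm square (50 to 90 mm ahead) stands on the saddle; that may be touched.
- tape: roll of cream tape lying flat, 96 mm across, 24 mm high, origin under its centre; leave alone.
- port_cap: black round aperture cap, 84 mm across, 22 mm high, origin under its centre; leave alone.
- cleaner: white bottle with blue cap, 52 mm across, 120 mm high, origin under its centre; leave alone.
- screwdriver: yellow-handled screwdriver lying on the bench, 170 mm long, on the robot's side of the rail; leave alone.

How it is judged:
By the outcome, as a careful person would: the job done as asked, in the order asked, and still so for the second after the job is handed in, with the robot touching nothing.
It also fails if it takes over 61 s, if anything falls off the work surface, if the arm or the gripper's body presses on something with over 40 N, if the wrist force passes 120 N, or if a joint passes its speed limit or range.

ROBOT

A 6-joint arm with a two-finger parallel gripper is mounted at the origin on the work surface. World frame = base frame: x ahead of the robot, y to its left, z up, the work surface at z = 0. Lengths are in mm, angles in rad, forces in N, time in s.
With the tool pointing down it reaches from about 275 to 1000 mm from the base axis. Payload 8.4 kg.
Tool frame: the origin (TCP) lies midway between the tips of the shut fingers; the grasp point (between the pads) lies 19 mm behind it; z points along the fingers, y is the line along which they close (so a half turn about z gives the same grasp; the last joint's range is limited). The gripper opens to 85 mm and grips with 20 to 120 N. Pads are 22 mm wide; open, the fingers measure 114 mm over their backs; the gripper's body (76 mm by 85 mm) begins 54 mm behind the grasp point. The pads swing forward as they close: fully open they stand 13 mm farther back than shut.
Start: joints at [1.169, 0.353, 1.633, -0, 1.155, -0.002], TCP at [243.27, 575.715, 231.281] pointing down, gripper open.
Joint ranges: [-2.63, 2.63], [-0.92, 2.1], [0.06, 2.66], [-1.3, 4.44], [0, 2.69], [-3.02, 3.02]. Speed limits (rad/s): [2.22, 2.22, 2.79, 3.14, 3.14, 3.14].

INTERFACE

Orientations are given as [roll, pitch, yaw] about the fixed x, y, z axes, in that order (R = Rz(yaw) Ry(pitch) Rx(roll)).
In Python, from rig import r gives the robot as it stands.
- The arm moves only by the shell command python3 -m inch 'ROWS' [OPENING] [FORCE]. ROWS is JSON, a list that holds one entry, the list of rows, each a list of 6 numbers: the shift along the tool's x, y, z scaled (see below), then the turn, a rotation vector about the tool's x, y, z scaled (see below). In form: [[[tx, ty, tz, wx, wy, wz], ...]]. A call has 1 to 8 rows; each row is the pose to reach, as a shift and turn from the pose commanded when the call began, along the tool's axes at that moment, turning the shorter way round; what a row does not reach only later rows make up. The controller multiplies each number of a shift by 20 cm and each number of a turn by pi rad. A row lasts 1/12 s, in which the tool goes at most 41.7 mm and 7.16 degrees, less where a joint would pass 70% of its speed; a pose out of reach is approached as far as the arm can. A call with a number of a shift or a turn outside -1 to 1 is refused whole. A call with a gripper value outside its range is refused whole. OPENING is the gripper's target within -1 to 1 (fully open at 1, half-way at 0, shut at -1), set as the call begins (- or left out, the last holds). The fingers move at their own pace and stop on an object; FORCE is the grip in N (left out, the last holds). Time passes only in rows, so rows that repeat a pose let the fingers close. It gives the time, the measured TCP pose, the force, the opening and the grip force at its end, in the units of the state.
- r.sense(): the state, without advancing time (a new reading comes with each control period).
- r.grab_frame(name): name is "scene" or "side" or "wrist"; returns the picture (400x640x3 uint8, red, green, blue); there is no depth.
- r.camera_info(name): a dict with "K" (3x3 intrinsics, pixels), "rvec" (rotation vector, rad) and "tvec" (3), from world to camera coordinates, as OpenCV has them; the wrist camera has in their place "mount" (4x4, takes a point from camera to tool coordinates, whose origin is the TCP and whose axes are the flange's). Camera axes: x right, y down, z forward; pixel columns grow to the right and rows downward; lengths in mm; the calibration is good to about 2 mm. A picture is of the moment at which its call begins: read the wrist's pose just before it. camera_info takes no time and is no camera call.
- r.sign_off(): hands the job in; it is judged then, once.
The state is a dict: "clock": time; "qpos": joint angles; "qvel": joint speeds; "joint_efforts": joint torques, N m; "eef_pos": TCP position; "tcp_rot": TCP orientation; "contact_force": force on the tool from outside, world axes, zero at the start; "wrist_torque": the same for the moment, N m; "opening": opening from 0.0 (shut) to 1.0 (fully open); "grasp_force": force on a finger pad.
Only numpy, scipy, OpenCV 4.12 (cv2) and the standard library are available. Lean on these libraries where they do the work, as an engineer would, in place of code of your own. Each camera call takes 0.05 s, during which the arm holds its last target. There are 200 camera calls.

## Working session

There is one attempt and no reset: what is moved stays moved. The work goes in short steps, Python scripts to look and compute and a shell command to move; the robot and the scene stay as the last step left them, time stands still between calls to the robot, and variables do not carry over. Pictures are saved under pics/ and viewed, at most 10 in all, crops included, and the job is handed in when it is done.

```bash
mkdir -p pics; ls; python3 - <<'E'
from rig import r
import cv2, numpy as np
print(r.sense())
for n in("scene","side"):
    cv2.imwrite(f"pics/{n}0.png",r.grab_frame(n)[:,:,::-1]); print(n,r.camera_info(n))
print(r.camera_info("wrist"))
E
```

```text
pics
{'clock': 0.0, 'qpos': array([ 1.16861810e+00,  3.53659550e-01,  1.63412977e+00, -5.28288665e-05,
        1.15521662e+00, -2.39764438e-03]), 'qvel': array([ 0.00062974, -0.00014167, -0.00167166,  0.0019083 , -0.00205926,
       -0.00044314]), 'joint_efforts': array([-5.81874883e-04, -6.05257058e+01, -3.42070985e+01, -1.08515933e-04,
        9.58340010e-03,  1.54253399e-05]), 'eef_pos': array([243.08614723, 575.26889254, 230.55643679]), 'tcp_rot': array([-3.14017925e+00,  4.49133075e-05,  2.74183346e+00]), 'contact_force': array([ 0.57102049, -0.76272417, -0.42896238]), 'wrist_torque': array([ 0.02829468, -0.00269053,  0.04800237]), 'grasp_force': 0.0, 'opening': 1.0023556673192544}
scene {'K': array([[503.59726479,   0.        , 309.00594699],
       [  0.        , 503.59726479, 196.37007293],
       [  0.        ,   0.        ,   1.        ]]), 'rvec': array([ 2.04508819,  1.43561691, -0.55596699]), 'tvec': array([-169.42992244, -375.38970203, 1347.95431052])}
side {'K': array([[435.20431785,   0.        , 319.03483193],
       [  0.        , 435.20431785, 207.73051584],
       [  0.        ,   0.        ,   1.        ]]), 'rvec': array([ 2.19615962, -0.78461008,  0.37924763]), 'tvec': array([-480.92736141,  264.74924145,  459.70256506])}
{'K': array([[309.7454056 ,   0.        , 319.01794793],
       [  0.        , 309.7454056 , 197.96921557],
       [  0.        ,   0.        ,   1.        ]]), 'mount': array([[ 2.12285700e-04, -9.47294899e-01, -3.20362809e-01,
         8.30894713e+01],
       [ 9.99999299e-01, -1.72189908e-04,  1.17179698e-03,
         1.58482862e-01],
       [-1.16520054e-03, -3.20362833e-01,  9.47294198e-01,
        -1.42470318e+02],
       [ 0.00000000e+00,  0.00000000e+00,  0.00000000e+00,
         1.00000000e+00]])}
```

View pics/scene0.png

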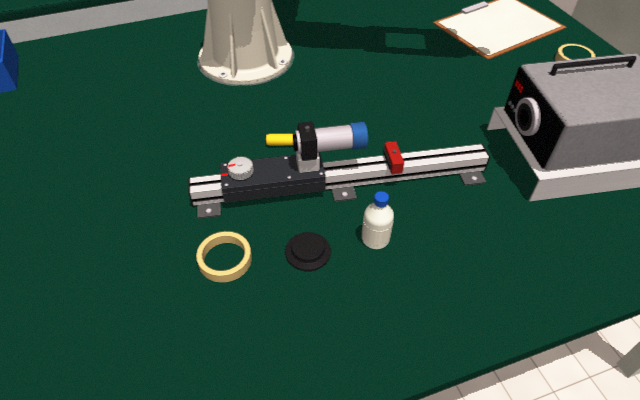

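View pics/side0.png

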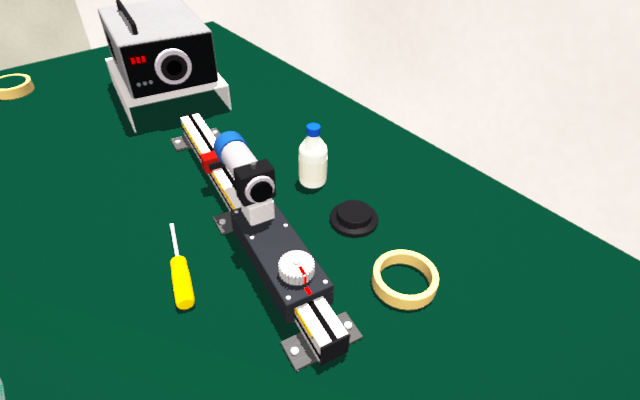

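The scene view shows the nut at about (240,166), the stop at (395,157) and the rail from (191,185) to (487,155). In the side view the nut is at (297,264), with its red line at (304,272) leading to the line on the saddle at (308,291), and the stop is at (209,161). Next I'll turn these into positions.

```bash
cat > h.py <<'E'
import numpy as np, cv2
from rig import r
from scipy.spatial.transform import Rotation as Ro
def cam(n,s=None):
    c=r.camera_info(n); K=c["K"]
    if n=="wrist":
        s=s or r.sense(); M=np.array(c["mount"]); T=np.eye(4)
        T[:3,:3]=Ro.from_euler('xyz',s["tcp_rot"]).as_matrix(); T[:3,3]=s["eef_pos"]
        W=np.linalg.inv(T@M); return K,W[:3,:3],W[:3,3]
    return K,cv2.Rodrigues(np.array(c["rvec"]))[0],np.array(c["tvec"])
def ray(C,p):
    K,R,t=C; d=R.T@np.linalg.solve(K,[p[0],p[1],1.]); return -R.T@t,d/np.linalg.norm(d)
def onz(C,p,z):
    o,d=ray(C,p); return o+d*(z-o[2])/d[2]
def proj(C,X):
    K,R,t=C; q=K@(R@np.asarray(X,float)+t); return q[:2]/q[2]
def blob(m):
    n,l,s,c=cv2.connectedComponentsWithStats(m.astype(np.uint8)); 
    return [(s[i,4],c[i].round(1),s[i,:4]) for i in np.argsort(-s[:,4]) if i and s[i,4]>3]
E
python3 - <<'E'
from h import *
np.set_printoptions(precision=1,suppress=True)
for n in("scene","side"):
    C=cam(n); im=cv2.imread(f"pics/{n}0.png").astype(int); b,g,rr=im[...,0],im[...,1],im[...,2]
    print(n,"cam at",-C[1].T@C[2],"tcp px",proj(C,[243,575,230]),"base",proj(C,[0,0,0]))
    for x in blob((rr>130)&(g<70)&(b<70))[:8]: print(x[0],x[1],x[2],onz(C,x[1],84.5),onz(C,x[1],62))
    # nut top: bright grey blob near nut
    u=(240,163) if n=="scene" else (296,262)
    m=(im.min(2)>140); y0,x0=u[1]-25,u[0]-25
    for x in blob(m[y0:y0+50,x0:x0+50])[:3]: print("bright",x[0],x[1]+[x0,y0],x[2]+[x0,y0,0,0],onz(C,x[1]+[x0,y0],84.5))
P={"scene":(240,163),"side":(296,262)}
# rail points at z=46
C=cam("scene"); 
for p in [(191,181),(487,150),(240,163)]: print(p,onz(C,p,46))
S=cam("side")
for p in [(331,341),(193,117),(296,262)]: print(p,onz(S,p,46))
a=np.hstack([cv2.resize(cv2.imread("pics/scene0.png")[130:220,180:270],None,fx=4.4,fy=4.4,interpolation=2),cv2.resize(cv2.imread("pics/side0.png")[230:330,250:350],(396,396),interpolation=2)])
cv2.imwrite("pics/z0.png",a)
E
```

```text
scene cam at [1165.6 -227.8  759. ] tcp px [507.1 -25.5] base [245.7  56.1]
257 [394.1 152.7] [385 142  19  23] [551.8 158.5  84.5] [531.3 171.4  62. ]
18 [224.3 174.2] [221 173   7   3] [ 494.7 -163.5   84.5] [ 472.3 -161.4   62. ]
6 [231.5 164.7] [229 164   6   2] [ 474.9 -144.9   84.5] [ 451.8 -142.1   62. ]
bright 323 [240.2 165.2] [228 157  25  18] [ 481.9 -129.7   84.5]
bright 31 [217.6 185. ] [215 183   7   5] [ 517.4 -181.4   84.5]
bright 29 [217.4 176.9] [215 175   6   5] [ 497.1 -177.2   84.5]
side cam at [ 254.3 -428.1  514.6] tcp px [-63.9  28.4] base [-136.3  458.4]
215 [208.3 160. ] [200 150  19  24] [500.8 140.5  84.5] [513.7 170.2  62. ]
36 [307.6 290.5] [304 287   8   8] [ 461.2 -173.6   84.5] [ 472.  -160.3   62. ]
24 [137.8  59.5] [136  57   5   6] [570.  594.6  84.5] [586.5 648.1  62. ]
24 [142.9  58.6] [141  56   5   7] [581.4 592.4  84.5] [598.5 645.8  62. ]
22 [132.5  60.3] [130  58   5   6] [558.5 597.6  84.5] [574.5 651.3  62. ]
20 [301.8 270.2] [299 267   6   8] [ 475.4 -144.1   84.5] [ 487.  -129.2   62. ]
14 [304.6 280.4] [304 277   3   7] [ 468.  -159.2   84.5] [ 479.2 -145.1   62. ]
bright 1013 [295.9 266.4] [278 250  37  35] [ 473.4 -134.4   84.5]
(191, 181) [ 452.  -225.2   46. ]
(487, 150) [575.2 362.1  46. ]
(240, 163) [ 436.7 -122.9   46. ]
(331, 341) [ 454.6 -227.1   46. ]
(193, 117) [573.2 345.3  46. ]
(296, 262) [ 498.1 -101.7   46. ]
```

View pics/z0.png

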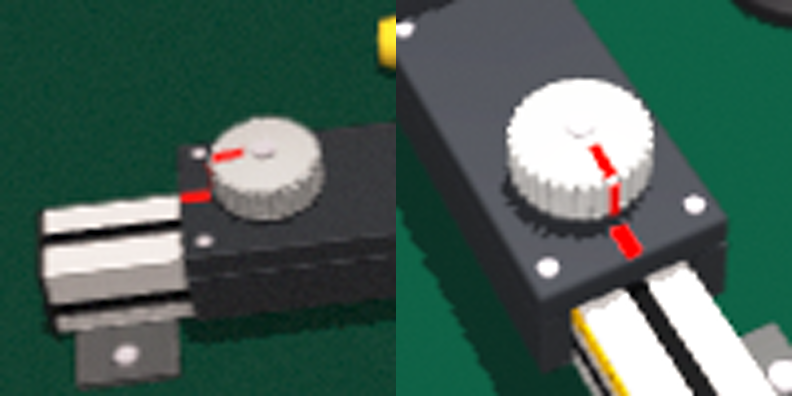

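The saddle's red line triangulates to (472,-161), so the nut is near (479,-130) and the rail runs along about (0.204, 0.979). I'll bring the shut gripper above the far side of the nut, with tool x across the rail so the wrist camera looks onto the nut.

```bash

python3 -m inch '[[[-0.877,-0.919,0,0,0,0],[-0.877,-0.919,0,0,0,0],[-0.877,-0.919,0,0,0,0],[-0.877,-0.919,0,0,0,0],[-0.877,-0.919,0,0,0,0],[-0.877,-0.919,0,0,0,0],[-0.877,-0.919,0,0,0,0]]]' -1 20
python3 -m inch '[[[-0.877,-0.919,0,0,0,0],[-0.877,-0.919,0,0,0,0],[-0.877,-0.919,0,0,0,0],[-0.877,-0.919,0,0,0,0],[-0.877,-0.919,0,0,0,0],[-0.877,-0.919,0,0,0,0],[-0.877,-0.919,0,0,0,0]]]'
python3 -m inch '[[[-0.877,-0.919,0,0,0,-0.062],[-0.877,-0.919,0,0,0,-0.062],[-0.877,-0.919,0,0,0,-0.062],[-0.877,-0.919,0,0,0,-0.062],[-0.877,-0.919,0,0,0,-0.062],[-0.877,-0.919,0,0,0,-0.062],[-0.877,-0.919,0,0,0,-0.062],[-0.877,-0.919,0.4,0,0,-0.062]]]'
python3 -m inch '[[[0,0,0.2,0,0,0],[0,0,0.2,0,0,0],[0,0,0.2,0,0,0],[0,0,0.2,0,0,0]]]'
python3 - <<'E'
from h import *
s=r.sense(); im=r.grab_frame("wrist")[:,:,::-1]; cv2.imwrite("pics/w1.png",im)
C=cam("wrist",s); print(s["eef_pos"],s["tcp_rot"],s["contact_force"],s["opening"])
i=im.astype(int); m=(i[...,2]>120)&(i[...,1]<70)&(i[...,0]<70)
for x in blob(m)[:6]: print(x,onz(C,x[1],84.5),onz(C,x[1],62))
print("exp nut",proj(C,[479,-130,84.5]))
E
```

```text
clock: 0.68
eef_pos: [334.0, 332.6, 230.8]
tcp_rot: [-3.138, 0.001, 2.739]
contact_force: [0.5, 0.6, -0.4]
opening: 0.006
grasp_force: 0.0
clock: 1.27
eef_pos: [424.9, 95.5, 231.4]
tcp_rot: [-3.14, 0.002, 2.738]
contact_force: [0.7, 1.0, 0.6]
opening: -0.001
grasp_force: 0.0
clock: 1.93
eef_pos: [519.4, -141.0, 195.2]
tcp_rot: [-3.14, 0.013, 2.933]
contact_force: [2.6, -0.8, -0.6]
opening: -0.003
grasp_force: 0.0
clock: 2.27
eef_pos: [514.1, -136.7, 151.0]
tcp_rot: [3.142, 0.001, 2.937]
contact_force: [0.8, 0.8, -0.1]
opening: -0.002
grasp_force: 0.0
[ 514.1189944  -136.666392    151.02826576] [3.14156226e+00 7.29026952e-04 2.93713896e+00] [ 0.78246826  0.75279954 -0.12281614] -0.0021304002762725653
(np.int32(143), array([276.5, 158.7]), array([268, 155,  18,  12], dtype=int32)) [ 468.59006432 -156.33440127   84.5       ] [ 472.44801871 -160.30225578   62.        ]
(np.int32(107), array([296.6, 164.5]), array([288, 162,  18,   6], dtype=int32)) [ 475.30816901 -143.80636611   84.5       ] [ 479.88957268 -146.42512015   62.        ]
exp nut [317.36881538 165.65796133]
```

View pics/w1.png

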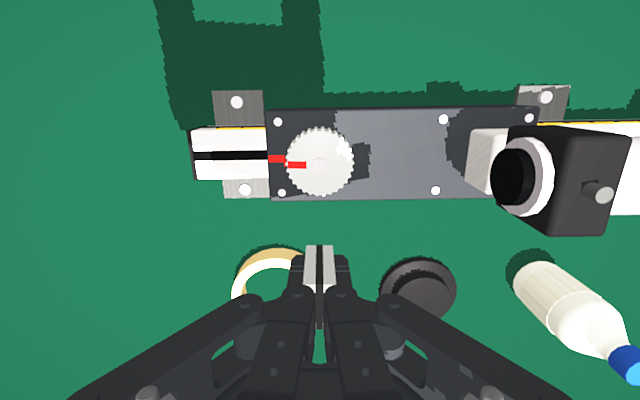

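The wrist view shows the nut at about (319,162), with its red line at (297,164) next to the saddle line at (276,159). The narrow shut fingertips are at (320,245). I'll fit the nut centre and the saddle edges.

```bash
cat > nut.py <<'E'
from h import *
def nut(C,im,z,rz=None,c0=None):
    """nut centre (world, at top height z), red-line angle vs. rail rear"""
    i=im.astype(int)
    red=(i[...,2]>110)&(i[...,1]<75)&(i[...,0]<75)
    m=((i.min(2)>135)|red).astype(np.uint8)
    p=proj(C,c0); box=np.zeros_like(m); cv2.circle(box,tuple(int(round(v)) for v in p),46,1,-1)
    m=cv2.morphologyEx(m*box,cv2.MORPH_OPEN,np.ones((5,5)))
    n,l,s,c=cv2.connectedComponentsWithStats(m); k=1+np.argmax(s[1:,4])
    cnt=max(cv2.findContours((l==k).astype(np.uint8),0,1)[0],key=len)
    (u,rad)=cv2.minEnclosingCircle(cv2.convexHull(cnt))
    e=cv2.fitEllipse(cv2.convexHull(cnt)); return u,rad,e,red
E
python3 - <<'E'
from nut import *
np.set_printoptions(precision=1,suppress=True)
im=cv2.imread("pics/w1.png"); 
class S(dict):pass
s=r.sense(); C=cam("wrist",s)
u,rad,e,red=nut(C,im,84.5,c0=[479,-130,84.5]); print(u,rad,e,onz(C,u,84.5),onz(C,e[0],84.5))
print("tcp px",proj(C,s["eef_pos"]))
# saddle edges (image) : gradient rows at columns
g=im.astype(int)
for a,b in (((275,108),(530,105)),((275,199),(430,198))): print(onz(C,a,62),onz(C,b,62), onz(C,b,62)-onz(C,a,62))
R=Ro.from_euler('xyz',s["tcp_rot"]).as_matrix()
for dx in(11,-11):
  for dy in(-8,8): print(dx,dy,proj(C,s["eef_pos"]+R@[dx,dy,0]))
print([proj(C,s["eef_pos"]+R@[11,0,-h]) for h in(0,10,20,30)])
E
```

```text
(325.7386779785156, 163.44830322265625) 40.82662582397461 ((325.76788330078125, 162.5050506591797), (77.69572448730469, 79.74464416503906), 122.20767974853516) [ 479.5 -124.3   84.5] [ 478.9 -124.1   84.5]
tcp px [318.1 261.2]
[ 437.2 -152.6   62. ] [472.4  27.2  62. ] [ 35.1 179.8   0. ]
[ 504.5 -169.8   62. ] [528.6 -49.4  62. ] [ 24.1 120.3   0. ]
11 -8 [302.4 242.2]
11 8 [333.8 242.2]
-11 -8 [303.1 279.4]
-11 8 [333.1 279.4]
[array([318.1, 242.2]), array([318.1, 251.7]), array([318. , 262.5]), array([318. , 274.9])]
```

Nut ≈ (478.4,-128), rail direction ≈ (0.194,0.981), and the fingertips' front face is about 16 mm wide. I'll back off, go down to mid-rim height, then feel for contact.

```bash

python3 -m inch '[[[-0.03,0.008,0,0,0,0],[-0.03,0.008,0.2,0,0,0],[-0.03,0.008,0.385,0,0,0],[-0.03,0.008,0.385,0,0,0],[-0.03,0.008,0.385,0,0,0]]]'
python3 -m inch '[[[0.025,0,0,0,0,0],[0.025,0,0,0,0,0],[0.025,0,0,0,0,0]]]' | sed -n 2,4p
python3 -m inch '[[[0.005,0,0,0,0,0],[0.005,0,0,0,0,0]]]' | sed -n 2,4p
python3 -m inch '[[[0.005,0,0,0,0,0],[0.005,0,0,0,0,0]]]' | sed -n 2,4p
python3 -m inch '[[[0.005,0,0,0,0,0],[0.005,0,0,0,0,0]]]' | sed -n 2,4p
```

```text
clock: 2.73
eef_pos: [519.3, -136.3, 72.8]
tcp_rot: [3.141, -0.002, 2.937]
contact_force: [0.6, -0.9, -0.2]
opening: -0.002
grasp_force: 0.0
eef_pos: [515.8, -135.9, 74.8]
tcp_rot: [-3.141, 0.003, 2.937]
contact_force: [0.4, -0.5, 0.4]
eef_pos: [514.2, -135.6, 73.7]
tcp_rot: [-3.142, 0.002, 2.936]
contact_force: [0.6, -0.8, -0.5]
eef_pos: [512.7, -135.3, 72.9]
tcp_rot: [-3.142, 0.0, 2.937]
contact_force: [0.2, -0.6, 0.0]
eef_pos: [512.5, -135.2, 72.9]
tcp_rot: [-3.142, 0.002, 2.937]
contact_force: [2.6, -1.0, 0.4]
```

```bash

python3 -m inch '[[[0.005,0,0,0,0,0],[0.005,0,0,0,0,0],[0.005,0,0,0,0,0],[0.005,0,0,0,0,0]]]' | sed -n 2,4p
python3 -m inch '[[[0.0025,0,0,0,0,0],[0.0025,0,0,0,0,0],[0.0025,0,0,0,0,0],[0.0025,0,0,0,0,0]]]' | sed -n 2,4p
```

```text
eef_pos: [512.3, -135.2, 73.0]
tcp_rot: [-3.141, 0.003, 2.937]
contact_force: [5.7, -1.4, -1.1]
eef_pos: [512.3, -135.2, 73.1]
tcp_rot: [-3.141, 0.004, 2.937]
contact_force: [6.6, -0.7, -1.2]
```

Contact stiffness is about 3 N/mm, and the press is 6.6 N now. I'll set up a 30 mm stroke along the rim, do one, and check.

```bash

python3 -m inch '[[[-0.025,0,0,0,0,0],[-0.025,-0.075,0,0,0,0],[-0.025,-0.075,0,0,0,0]]]' | sed -n 1,4p
python3 -m inch '[[[0.033,0,0,0,0,0],[0.033,0,0,0,0,0],[0.0305,0.03,0,0,0,0],[0.028,0.06,0,0,0,0]]]' | sed -n 1,4p
python3 -m inch '[[[0,0.03,0,0,0,0],[0.0025,0.06,0,0,0,0],[0.005,0.09,0,0,0,0],[0.005,0.09,0,0,0,0]]]' | sed -n 2,4p
python3 -m inch '[[[-0.033,0,0,0,0,0],[-0.033,-0.15,0,0,0,0],[-0.033,-0.15,0,0,0,0]]]' | sed -n 1,4p
cat > look.py <<'E'
from nut import *
import sys
np.set_printoptions(precision=1,suppress=True)
s=r.sense(); im=r.grab_frame("wrist")[:,:,::-1]; C=cam("wrist",s); cv2.imwrite(f"pics/{sys.argv[1]}.png",im)
z=float(sys.argv[2]); c=np.array([478.4,-128,z]); i=im.astype(int)
red=(i[...,2]>110)&(i[...,1]<75)&(i[...,0]<75)
for y,x in [(0,0)]: pass
P=np.argwhere(red)[:,::-1]; 
W=np.array([onz(C,p,z)[:2] for p in P])-c[:2]
d=np.hypot(*W.T); k=(d<23)
for b in blob(red)[:5]: print(b)
if k.any():
    a=np.arctan2(W[k,1].mean(),W[k,0].mean()); print("red on top n",k.sum(),"angle from rear dir (ccw deg, mod 360)",np.degrees(a-np.arctan2(-.981,-.194))%360, "r",d[k].mean())
E
python3 look.py w2 85
```

```text
clock: 4.4
eef_pos: [511.5, -151.4, 72.4]
tcp_rot: [-3.141, -0.001, 2.937]
contact_force: [-0.6, -0.8, -0.4]
clock: 4.73
eef_pos: [511.4, -138.4, 73.2]
tcp_rot: [-3.141, 0.006, 2.936]
contact_force: [8.4, -3.8, -5.1]
eef_pos: [512.1, -118.7, 72.8]
tcp_rot: [3.141, 0.001, 2.937]
contact_force: [3.8, 0.6, 0.6]
clock: 5.32
eef_pos: [511.3, -152.7, 72.4]
tcp_rot: [-3.141, -0.001, 2.937]
contact_force: [-1.1, -0.1, -0.4]
(np.int32(272), array([288.1, 187. ]), array([276, 182,  25,  11], dtype=int32))
(np.int32(245), array([346.6, 232.5]), array([337, 220,  19,  26], dtype=int32))
red on top n 244 angle from rear dir (ccw deg, mod 360) 73.21837444297032 r 15.660474660573534
```

View pics/w2.png

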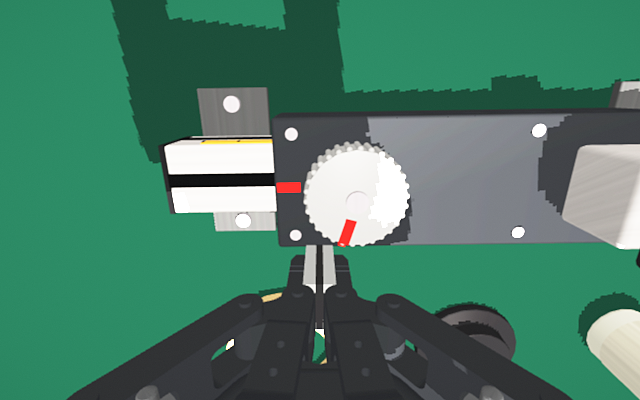

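One 30 mm stroke turned the nut about 73°: the red line is now at (347,232), while the saddle line stays at (288,187). I'll do four more the same way.

```bash

python3 -m inch '[[[0.033,0,0,0,0,0],[0.033,0,0,0,0,0],[0.0305,0.03,0,0,0,0],[0.028,0.06,0,0,0,0],[0.028,0.09,0,0,0,0],[0.0305,0.12,0,0,0,0],[0.034,0.15,0,0,0,0],[0.034,0.15,0,0,0,0]]]' | sed -n 2,4p
python3 -m inch '[[[-0.034,0,0,0,0,0],[-0.034,-0.15,0,0,0,0],[-0.034,-0.15,0,0,0,0]]]' | sed -n 1,2p
python3 look.py w3 85 | tail -1
python3 -m inch '[[[0.033,0,0,0,0,0],[0.033,0,0,0,0,0],[0.0305,0.03,0,0,0,0],[0.028,0.06,0,0,0,0],[0.028,0.09,0,0,0,0],[0.0305,0.12,0,0,0,0],[0.034,0.15,0,0,0,0],[0.034,0.15,0,0,0,0]]]' | sed -n 2,4p
python3 -m inch '[[[-0.034,0,0,0,0,0],[-0.034,-0.15,0,0,0,0],[-0.034,-0.15,0,0,0,0]]]' | sed -n 1,2p
python3 look.py w4 85.2 | tail -1
python3 -m inch '[[[0.033,0,0,0,0,0],[0.033,0,0,0,0,0],[0.0305,0.03,0,0,0,0],[0.028,0.06,0,0,0,0],[0.028,0.09,0,0,0,0],[0.0305,0.12,0,0,0,0],[0.034,0.15,0,0,0,0],[0.034,0.15,0,0,0,0]]]' | sed -n 2,4p
python3 -m inch '[[[-0.034,0,0,0,0,0],[-0.034,-0.15,0,0,0,0],[-0.034,-0.15,0,0,0,0]]]' | sed -n 1,2p
python3 look.py w5 85.5 | tail -3
python3 -m inch '[[[0.033,0,0,0,0,0],[0.033,0,0,0,0,0],[0.0305,0.03,0,0,0,0],[0.028,0.06,0,0,0,0],[0.028,0.09,0,0,0,0],[0.0305,0.12,0,0,0,0],[0.034,0.15,0,0,0,0],[0.034,0.15,0,0,0,0]]]' | sed -n 2,4p
python3 -m inch '[[[-0.034,0,0,0,0,0],[-0.034,-0.15,0,0,0,0],[-0.034,-0.15,0,0,0,0]]]' | sed -n 1,2p
python3 look.py w6 86 | tail -4
```

```text
eef_pos: [511.9, -118.5, 72.9]
tcp_rot: [3.141, 0.001, 2.937]
contact_force: [4.1, 1.2, 1.5]
clock: 6.28
eef_pos: [511.4, -152.7, 72.4]
red on top n 52 angle from rear dir (ccw deg, mod 360) 147.00736632874168 r 19.779449111540277
eef_pos: [511.9, -118.5, 72.8]
tcp_rot: [3.141, 0.001, 2.937]
contact_force: [4.2, 2.2, 0.6]
clock: 7.25
eef_pos: [511.3, -152.7, 72.4]
red on top n 50 angle from rear dir (ccw deg, mod 360) 226.31318880022647 r 11.384207752741014
eef_pos: [512.0, -118.5, 72.8]
tcp_rot: [3.141, 0.001, 2.937]
contact_force: [4.3, 1.8, 0.5]
clock: 8.22
eef_pos: [511.4, -152.7, 72.4]
(np.int32(273), array([288.1, 187. ]), array([276, 182,  25,  11], dtype=int32))
(np.int32(57), array([335.4, 145.9]), array([331, 142,   9,   9], dtype=int32))
red on top n 285 angle from rear dir (ccw deg, mod 360) 292.1919895959923 r 16.1451671172046
eef_pos: [512.0, -118.5, 72.9]
tcp_rot: [3.141, 0.001, 2.937]
contact_force: [3.6, 1.5, 1.6]
clock: 9.18
eef_pos: [511.3, -152.7, 72.4]
(np.int32(277), array([321.6, 203.5]), array([308, 199,  28,  10], dtype=int32))
(np.int32(273), array([288.1, 187. ]), array([276, 182,  25,  11], dtype=int32))
(np.int32(33), array([301.8, 199.5]), array([301, 191,   3,  16], dtype=int32))
red on top n 277 angle from rear dir (ccw deg, mod 360) 0.9329882275817292 r 15.91266861827578
```

After five strokes the nut has done one full turn, reading about 361°, and the saddle line hasn't moved from (288,187). Four more strokes follow.

```bash

python3 -m inch '[[[0.033,0,0,0,0,0],[0.033,0,0,0,0,0],[0.0305,0.03,0,0,0,0],[0.028,0.06,0,0,0,0],[0.028,0.09,0,0,0,0],[0.0305,0.12,0,0,0,0],[0.034,0.15,0,0,0,0],[0.034,0.15,0,0,0,0]]]' | sed -n 2,4p
python3 -m inch '[[[-0.034,0,0,0,0,0],[-0.034,-0.15,0,0,0,0],[-0.034,-0.15,0,0,0,0]]]' | sed -n 1,2p
python3 look.py w7 86.4 | tail -3
python3 -m inch '[[[0.033,0,0,0,0,0],[0.033,0,0,0,0,0],[0.0305,0.03,0,0,0,0],[0.028,0.06,0,0,0,0],[0.028,0.09,0,0,0,0],[0.0305,0.12,0,0,0,0],[0.034,0.15,0,0,0,0],[0.034,0.15,0,0,0,0]]]' | sed -n 2,4p
python3 -m inch '[[[-0.034,0,0,0,0,0],[-0.034,-0.15,0,0,0,0],[-0.034,-0.15,0,0,0,0]]]' | sed -n 1,2p
python3 look.py w8 86.7 | tail -3
python3 -m inch '[[[0.033,0,0,0,0,0],[0.033,0,0,0,0,0],[0.0305,0.03,0,0,0,0],[0.028,0.06,0,0,0,0],[0.028,0.09,0,0,0,0],[0.0305,0.12,0,0,0,0],[0.034,0.15,0,0,0,0],[0.034,0.15,0,0,0,0]]]' | sed -n 2,4p
python3 -m inch '[[[-0.034,0,0,0,0,0],[-0.034,-0.15,0,0,0,0],[-0.034,-0.15,0,0,0,0]]]' | sed -n 1,2p
python3 look.py w9 87 | tail -3
```

```text
eef_pos: [512.0, -118.5, 72.9]
tcp_rot: [3.141, 0.001, 2.937]
contact_force: [3.3, 1.2, 0.9]
clock: 10.15
eef_pos: [511.3, -152.6, 72.4]
(np.int32(273), array([288.1, 187. ]), array([276, 182,  25,  11], dtype=int32))
(np.int32(239), array([347.1, 233. ]), array([338, 221,  18,  25], dtype=int32))
red on top n 240 angle from rear dir (ccw deg, mod 360) 73.29679184480906 r 15.23850942056678
eef_pos: [512.0, -118.5, 72.9]
tcp_rot: [3.141, 0.001, 2.937]
contact_force: [4.3, 1.2, 1.6]
clock: 11.12
eef_pos: [511.3, -152.6, 72.4]
(np.int32(273), array([288.1, 187. ]), array([276, 182,  25,  11], dtype=int32))
(np.int32(49), array([394.8, 226. ]), array([388, 222,  15,   9], dtype=int32))
red on top n 56 angle from rear dir (ccw deg, mod 360) 146.87848604789392 r 19.16417438484931
eef_pos: [512.0, -118.6, 72.9]
tcp_rot: [3.141, 0.001, 2.937]
contact_force: [3.8, 1.5, 1.8]
clock: 12.08
eef_pos: [511.3, -152.6, 72.3]
(np.int32(53), array([376.4, 184.9]), array([372, 179,   9,  14], dtype=int32))
(np.int32(9), array([395.2, 159.7]), array([393, 157,   5,   6], dtype=int32))
red on top n 54 angle from rear dir (ccw deg, mod 360) 227.22351912062996 r 11.605360084928964
```

```bash

python3 -m inch '[[[0.033,0,0,0,0,0],[0.033,0,0,0,0,0],[0.0305,0.03,0,0,0,0],[0.028,0.06,0,0,0,0],[0.028,0.09,0,0,0,0],[0.0305,0.12,0,0,0,0],[0.034,0.15,0,0,0,0],[0.034,0.15,0,0,0,0]]]' | sed -n 2,4p
python3 -m inch '[[[-0.034,0,0,0,0,0],[-0.034,-0.15,0,0,0,0],[-0.034,-0.15,0,0,0,0]]]' | sed -n 1,2p
python3 look.py w10 87.2 | tail -3
python3 -m inch '[[[0.033,0,0,0,0,0],[0.033,0,0,0,0,0],[0.0305,0.03,0,0,0,0],[0.028,0.06,0,0,0,0],[0.028,0.09,0,0,0,0],[0.0305,0.12,0,0,0,0],[0.033,0.145,0,0,0,0],[0.033,0.145,0,0,0,0]]]' | sed -n 2,4p
python3 -m inch '[[[-0.04,0,0,0,0,0],[-0.1,-0.1,0,0,0,0],[-0.1,-0.1,-0.1,0,0,0],[-0.1,-0.1,-0.1,0,0,0]]]' | sed -n 1,2p
python3 look.py w11 87.5 | tail -4
python3 - <<'E'
from h import *
cv2.imwrite("pics/side11.png",r.grab_frame("side")[:,:,::-1]); a=cv2.imread("pics/side11.png")[220:330,240:350]
w=cv2.imread("pics/w11.png")[100:280,200:440]
cv2.imwrite("pics/z11.png",np.hstack([cv2.resize(a,(390,390),interpolation=2),cv2.resize(w,(520,390))])[:, :800])
E
```

```text
eef_pos: [512.0, -118.6, 72.9]
tcp_rot: [3.141, 0.001, 2.937]
contact_force: [3.2, 0.4, 1.6]
clock: 13.05
eef_pos: [511.3, -152.7, 72.4]
(np.int32(273), array([288.1, 187. ]), array([276, 182,  25,  11], dtype=int32))
(np.int32(55), array([336., 146.]), array([332, 142,   9,   9], dtype=int32))
red on top n 287 angle from rear dir (ccw deg, mod 360) 291.6326610121746 r 16.350703591897254
eef_pos: [512.2, -119.7, 72.9]
tcp_rot: [3.141, 0.002, 2.937]
contact_force: [4.5, 1.7, 2.4]
clock: 14.1
eef_pos: [528.0, -145.3, 94.3]
(np.int32(264), array([272.7, 151.6]), array([261, 146,  25,  18], dtype=int32))
(np.int32(223), array([299.4, 160. ]), array([287, 156,  26,   9], dtype=int32))
red on top n 223 angle from rear dir (ccw deg, mod 360) 359.47553684618964 r 15.97488948713125
```

View pics/z11.png

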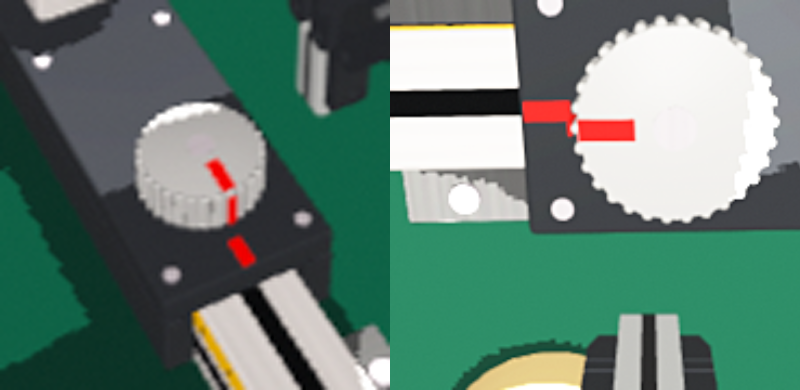

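The crops show the red line round twice and opposite the saddle line, reading 359.5°, with the carriage unmoved. Now I'll rise, turn the tool 90° so the finger's flat side pushes and the camera trails, and go behind the saddle.

```bash
python3 -c "
from h import *
print(r.sense()['qpos'].round(2))"
python3 -m inch '[[[0,0,-0.25,0,0,0],[0,-0.1,-0.25,0,0,-0.1],[0.2575,-0.2955,-0.25,0,0,-0.3],[0.2575,-0.2955,-0.25,0,0,-0.503],[0.2575,-0.2955,-0.25,0,0,-0.503],[0.2575,-0.2955,-0.25,0,0,-0.503],[0.2575,-0.2955,-0.25,0,0,-0.503],[0.2575,-0.2955,-0.25,0,0,-0.503]]]' | sed -n 1,4p; python3 -c "
from h import *
print(r.sense()['qpos'].round(2))"
```

```text
[-0.27  0.41  1.91  0.    0.82 -1.64]
clock: 14.87
eef_pos: [463.4, -191.3, 141.7]
tcp_rot: [3.14, -0.001, -2.466]
contact_force: [-0.2, 0.4, 0.4]
[-0.39  0.28  1.98  0.    0.89 -2.64]
```

Joint 6 would hit its limit turning that way, so I'll turn back the other way, with tool x towards the source and the camera leading, high above.

```bash

python3 -m inch '[[[0,0,0,0,0,0.7],[0,0,0,0,0,0.7],[0,0,0,0,0,0.7],[0,0,0,0,0,0.7],[0,0,0,0,0,0.7],[0,0,0,0,0,0.7],[0,0,0,0,0,0.7],[0,0,0,0,0,0.7]]]' | sed -n 1,4p
python3 -m inch '[[[0,0,0,0,0,0.45],[0,0,0,0,0,0.45],[0,0,0,0,0,0.45],[0,0,0,0,0,0.45],[0,0,0,0,0,0.45],[0,0,0,0,0,0.45],[0,0,0,0,0,0.45],[0,0,0,0,0,0.45]]]' | sed -n 1,4p; python3 -c "
from h import *
s=r.sense();y=s['tcp_rot'][2];print(s['qpos'].round(2),(y-1.376)/np.pi)"
```

```text
clock: 15.53
eef_pos: [463.6, -191.1, 141.6]
tcp_rot: [3.141, -0.002, 2.806]
contact_force: [-0.4, -0.2, 0.3]
clock: 16.2
eef_pos: [463.6, -191.1, 141.6]
tcp_rot: [-3.14, -0.001, 1.806]
contact_force: [0.1, 0.2, -0.9]
[-0.39  0.28  1.98  0.    0.89 -0.63] 0.13675728359173475
```

```bash

python3 -m inch '[[[0,0,0,0,0,0.137],[0,0,0,0,0,0.137],[0,0,0,0,0,0.137],[0,0,0,0,0,0.137],[0,0,0.1,0,0,0.137],[0,0,0.1,0,0,0.137]]]' | sed -n 1,4p
python3 - <<'E'
from h import *
s=r.sense(); im=r.grab_frame("wrist")[:,:,::-1]; cv2.imwrite("pics/w12.png",im); C=cam("wrist",s)
d=s["eef_pos"][:2]-[478.4,-128]; print("along,lat",d@[.194,.981],d@[.981,-.194])
i=im.astype(int); red=(i[...,2]>110)&(i[...,1]<75)&(i[...,0]<75)
for b in blob(red)[:4]: print(b,onz(C,b[1],62),onz(C,b[1],87.5))
E
```

```text
clock: 16.7
eef_pos: [462.3, -190.6, 119.8]
tcp_rot: [-3.137, -0.001, 1.381]
contact_force: [-1.6, 0.5, -0.7]
along,lat -64.5176043972783 -3.640648322656128
(np.int32(287), array([326.3, 166.1]), array([322, 147,   9,  38], dtype=int32)) [ 473.27077591 -154.50005646   62.        ] [ 473.85011927 -148.7819287    87.5       ]
```

View pics/w12.png

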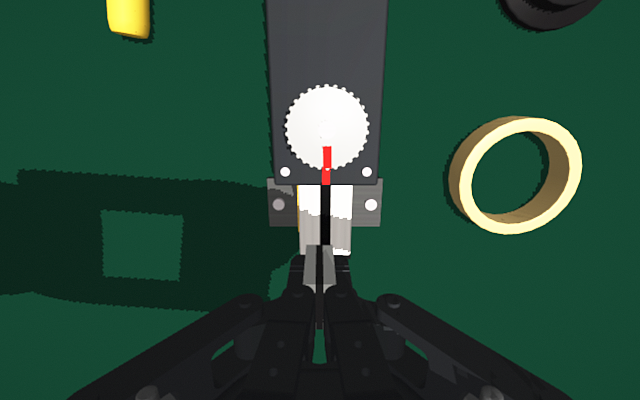

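The nut's red line at (327,157) and the saddle line at (326,177) are in line, pointing straight at the rear. I'll centre the finger (3.6 mm) and descend onto the rail behind the saddle, then feel forward.

```bash

python3 -m inch '[[[0,0.018,0.2,0,0,0],[0,0.018,0.33,0,0,0],[0,0.018,0.33,0,0,0],[0,0.018,0.33,0,0,0]]]' | sed -n 1,4p
python3 -m inch '[[[0.05,0,0,0,0,0],[0.05,0,0,0,0,0],[0.05,0,0,0,0,0]]]' | sed -n 1,4p
python3 -m inch '[[[0.02,0,0,0,0,0],[0.02,0,0,0,0,0],[0.02,0,0,0,0,0]]]' | sed -n 1,4p
```

```text
clock: 17.08
eef_pos: [466.9, -191.8, 56.0]
tcp_rot: [-3.138, -0.001, 1.382]
contact_force: [0.1, 0.0, 0.6]
clock: 17.33
eef_pos: [471.0, -182.3, 58.2]
tcp_rot: [3.139, 0.0, 1.382]
contact_force: [-0.8, 0.3, 0.4]
clock: 17.58
eef_pos: [471.2, -178.6, 57.2]
tcp_rot: [3.141, 0.0, 1.381]
contact_force: [-0.8, -0.6, 0.1]
```

```bash

python3 -m inch '[[[-0.01,-0.01,0.02,0,0,0],[-0.01,-0.01,0.02,0,0,0],[0.01,-0.01,0.02,0,0,0],[0.02,-0.01,0.02,0,0,0],[0.03,-0.01,0.02,0,0,0]]]' | sed -n 1,4p
python3 -m inch '[[[0.03,0,0,0,0,0],[0.06,0,0,0,0,0],[0.09,0,0,0,0,0],[0.12,0,0,0,0,0],[0.15,0,0,0,0,0],[0.18,0,0,0,0,0],[0.21,0,0,0,0,0],[0.24,0,0,0,0,0]]]' | sed -n 1,4p
python3 look.py w13 87.5
```

```text
clock: 18.0
eef_pos: [469.2, -172.9, 52.2]
tcp_rot: [-3.14, 0.001, 1.382]
contact_force: [-1.4, -7.2, -2.6]
clock: 18.67
eef_pos: [478.2, -125.7, 52.2]
tcp_rot: [-3.14, 0.001, 1.382]
contact_force: [-2.2, -7.9, -2.2]
(np.int32(455), array([321.3, 228.6]), array([315, 210,  14,  39], dtype=int32))
```

The carriage follows at about 8 N. I'll push on, then creep up to the stop while watching the force.

```bash

python3 -m inch '[[[0.04,0,0,0,0,0],[0.08,0,0,0,0,0],[0.12,0,0,0,0,0],[0.16,0,0,0,0,0],[0.2,0,0,0,0,0],[0.24,0,0,0,0,0],[0.28,0,0,0,0,0],[0.3,0,0,0,0,0]]]' | sed -n 1,4p
python3 -m inch '[[[0.01,0,0,0,0,0],[0.02,0,0,0,0,0],[0.03,0,0,0,0,0],[0.03,0,0,0,0,0]]]' | sed -n 2,4p
python3 - <<'E'
from h import *
im=r.grab_frame("scene")[:,:,::-1]; cv2.imwrite("pics/s14.png",im); im2=r.grab_frame("side")[:,:,::-1]
cv2.imwrite("pics/z14.png",np.hstack([cv2.resize(im[110:210,300:430],(520,400),interpolation=2),cv2.resize(im2[130:230,180:250],(280,400),interpolation=2)]))
E
```

```text
clock: 19.38
eef_pos: [489.7, -66.3, 52.3]
tcp_rot: [-3.14, 0.001, 1.382]
contact_force: [-2.3, -8.5, -0.9]
eef_pos: [490.8, -60.7, 52.3]
tcp_rot: [-3.14, 0.001, 1.382]
contact_force: [-1.8, -3.8, -1.9]
```

View pics/z14.png

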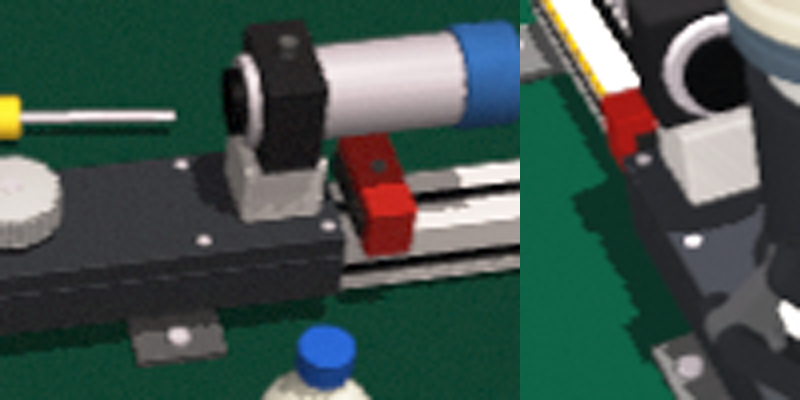

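The nose at crop (340,245) is about 10–15 mm short of the red stop (360,240). I'll creep on until the force rises.

```bash

python3 -m inch '[[[0.015,0,0,0,0,0],[0.03,0,0,0,0,0],[0.03,0,0,0,0,0]]]' | sed -n 2,4p
python3 -m inch '[[[0.01,0,0,0,0,0],[0.015,0,0,0,0,0],[0.015,0,0,0,0,0]]]' | sed -n 2,4p
python3 -m inch '[[[0.01,0,0,0,0,0],[0.015,0,0,0,0,0],[0.015,0,0,0,0,0]]]' | sed -n 2,4p
python3 -m inch '[[[0.01,0,0,0,0,0],[0.015,0,0,0,0,0],[0.015,0,0,0,0,0]]]' | sed -n 2,4p
```

```text
eef_pos: [492.0, -54.6, 52.4]
tcp_rot: [-3.14, 0.001, 1.381]
contact_force: [-1.5, -4.0, -2.8]
eef_pos: [492.3, -53.1, 52.4]
tcp_rot: [-3.14, 0.003, 1.383]
contact_force: [-2.5, -15.2, -0.7]
eef_pos: [492.3, -52.8, 52.4]
tcp_rot: [-3.14, 0.007, 1.385]
contact_force: [-6.9, -36.8, 0.4]
eef_pos: [492.4, -52.5, 52.4]
tcp_rot: [-3.14, 0.01, 1.386]
contact_force: [-8.4, -57.4, 1.7]
```

The force shot up with no more travel, so the carriage is on the stop. I'll back off straight away, rise clear and look.

```bash

python3 -m inch '[[[-0.05,0,0,0,0,0],[-0.15,0,0,0,0,0],[-0.15,0,0,0,0,0],[-0.15,0,-0.2,0,0,0],[-0.15,0,-0.4,0,0,0],[-0.25,0,-0.5,0,0,0],[-0.25,0,-0.5,0,0,0],[-0.25,0,-0.5,0,0,0]]]' | sed -n 1,4p
python3 - <<'E'
from h import *
s=r.sense(); C=cam("wrist",s); w=r.grab_frame("wrist")[:,:,::-1]; im=r.grab_frame("scene")[:,:,::-1]
cv2.imwrite("pics/w15.png",w); cv2.imwrite("pics/s15.png",im)
i=w.astype(int); red=(i[...,2]>110)&(i[...,1]<75)&(i[...,0]<75)
for b in blob(red)[:4]: print(b)
cv2.imwrite("pics/z15.png",np.hstack([cv2.resize(im[110:230,200:430],(400,209),interpolation=2),cv2.resize(w,(400,250))[:209]])) if 0 else None
a=cv2.resize(im[110:210,300:430],(390,300),interpolation=2); b=cv2.resize(w[0:300],(390,300*390//640*1))
c=np.zeros((300,390,3),np.uint8); c[:b.shape[0]]=b
cv2.imwrite("pics/z15.png",np.hstack([a,c]))
E
```

```text
clock: 21.48
eef_pos: [485.8, -94.9, 153.8]
tcp_rot: [3.139, -0.0, 1.38]
contact_force: [0.0, -0.1, -0.4]
(np.int32(147), array([316.8, 124. ]), array([313, 114,   9,  20], dtype=int32))
(np.int32(134), array([317.1, 101.6]), array([314,  92,   7,  21], dtype=int32))
```

View pics/z15.png

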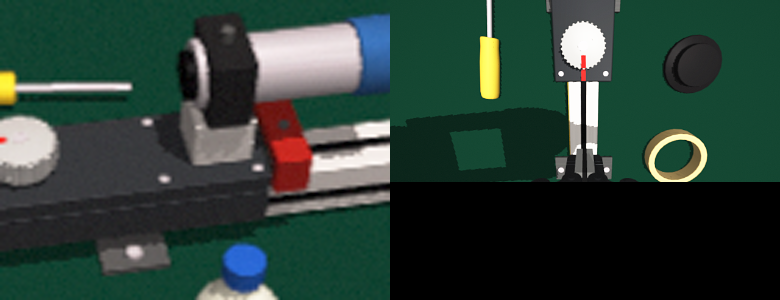

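The scene crop shows the saddle's nose flush with the red stop at (270,185). The wrist view shows the nut's line at (317,102) still in line with the saddle line at (317,124), everything else in place and the arm clear. Handing in.

```bash
python3 -c "
from rig import r
print(r.sign_off())"
```

```text
the job is handed in; nothing more can be done
None
```

I rolled the nut two turns anticlockwise (about 720° by the wrist camera) with the carriage standing still, then pushed the carriage by its saddle against the red stop and handed in at about 21.5 s; the last push briefly reached about 58 N at the fingertips before I backed off.

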